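Lay the feed roller down in its drawer cradle

TASK

The rubber-covered roller is standing on end on the landing of its wooden cradle, too tall for the drawer to shut. Tip it over so that it lies on its side in the vee trough, then push it along the trough, under the steel keeper strap, until it is fully home against the end board. Leave everything else in the drawer where it is.

Things in the scene. Friction and masses are not known exactly. Their poses are not given: they have to be found in the camera images.
- cradle: Light wooden storage cradle fixed on the floor of the open drawer (walls 88 mm high; behind x = 0.68 m the cabinet top begins, 149 mm high), 240 mm long (x) and 100 mm wide (y). Origin: centre of its underside; x points from the landing to the end board, z up. Landing: flat board, top at z = 12, from x = -114 to -55, then a heel strip 5 mm high to x = -120.
- trough (a point): Axis of the seated roller where the vee trough begins: cradle x = -55, y = 0, z = 39 mm. The trough runs from here to x = 108, open above; two boards at 45 degrees between side cheeks whose tops are at z = 42, out to y = +-45. Axes as the cradle's. A seated roller lies along x at this height, its top at z = 64.
- keeper (a point): Centre of the underside of the keeper strap, a steel bridge across the trough at cradle x = 78 to 98, z = 73 to 76, its legs outside the cheeks to y = +-48 mm. The lying roller passes under it with 9 mm to spare. Axes as the cradle's.
- end_stop (a point): Inner face of the wooden end board at the height of the seated roller's axis: cradle x = 108, y = 0, z = 39 mm. The board is 12 mm thick, its top at z = 54. Axes as the cradle's.
- roller: Feed roller, the only loose thing on the cradle: plain cylinder, 50 mm diameter, 120 mm long, black rubber cover, bare steel ends, 0.3 to 0.65 kg. Origin: centre of the end it stands on at the start; z runs along its axis to the other end. It starts upright on the landing, near cradle x = -86, y = 0, z = 12 mm, tips about its bottom edge and falls by itself beyond about 23 degrees.
- roller_mid (a point): Middle of the roller's axis, 60 mm from either end; z along the axis. When the roller lies home against the end board it is at cradle x = 48, y = 0, z = 39 mm.
- chuck_key: Grey drill chuck key, 85 mm long with a 70 mm cross bar, 17 mm high, loose near the front of the drawer; bystander.
- punch: Centre punch, 112 mm long, 13 mm thick, loose along the left side wall of the drawer; bystander.
- vblock: Small steel V-block, 50 x 50 mm, 40 mm high, loose on the drawer floor close behind the cradle (its -y side); bystander, not the roller's place.
- tnut: T-slot nut, 28 x 28 x 18 mm, loose on the drawer floor close behind the cradle (its -y side); bystander.

How it is judged:
By the outcome, as a careful person would: the job done as asked, in the order asked, and still so for the second after the job is handed in, with the robot touching nothing.
It also fails if it takes over 42 s, if anything falls off the work surface, if the arm or the gripper's body presses on something with over 40 N, if the wrist force passes 120 N, or if a joint passes its speed limit or range.

ROBOT

A 7-joint arm with a two-finger parallel gripper is mounted at the origin on a cart in front of the work surface, level with it; the furniture and walls round the work are solid. World frame = base frame: x ahead of the robot, y to its left, z up, the work surface at z = 0. Lengths are in m, angles in rad, forces in N, time in s.
With the tool pointing down it reaches from about 0.4 to 0.85 m from the base axis. Payload 4.5 kg.
Tool frame: the origin (TCP) lies at the very end of the fingers, on their centre line; the grasp point (between the pads) lies 19 mm behind it; z points along the fingers, y is the line along which they close (so a half turn about z gives the same grasp; the last joint's range is limited). The gripper opens to 88 mm and grips with 3 to 60 N. Pads are 18 mm wide; open, the fingers measure 123 mm over their backs; the gripper's body (75 mm by 187 mm) begins 45 mm behind the grasp point.
Start: joints at [-1.121, 0.689, -0.195, 1.565, 0.157, 0.902, -0.215], TCP at [0.252, 0.572, 0.239] pointing down, gripper open.
Joint ranges: [-3.01, 3.01], [-0.46, 2.08], [-1.47, 1.51], [0.13, 2.56], [-1, 4.14], [0.04, 2.09], [-2.66, 2.66]. Speed limits (rad/s): [2.57, 2.57, 3.14, 3.14, 3.14, 3.14, 3.14].

INTERFACE

Orientations are given as a unit quaternion [x, y, z, w].
In Python, from plant import r, optics gives the robot as it stands.
- The arm moves only by the tool servo_tool, never from a script. Its arguments are lists of equal length, an entry for each row: "translation": the shift along the tool's x, y, z in m, a list of three; "turn": the turn, a rotation vector about the tool's x, y, z in rad, a list of three. In form: {"translation": [[dx, dy, dz], ...], "turn": [[rx, ry, rz], ...]}. A call has 1 to 10 rows; each row shifts and turns the commanded pose from where the row before left it, along the tool's axes as they then stand; what a row does not reach is not made up. A row lasts 1/8 s, in which the tool goes at most 62.5 mm and 10.7 degrees, less where a joint would pass 70% of its speed; a pose out of reach is approached as far as the arm can. A call is refused whole if a number of a shift passes 0.0625 or a number of a turn 0.188, either way. A call with a gripper value outside its range is refused whole. "grip" is the opening, from 0 (shut) to 1 (fully open), set as the call begins (left out, the last holds). The fingers move at their own pace and stop on an object; "grip_force" is the grip in N (left out, the last holds). Time passes only in rows, so rows that do not move let the fingers close. It gives the time, the measured TCP pose, the force, the opening and the grip force at its end, in the units of the state.
- r.get_state(): the state, without advancing time (a new reading comes with each control period).
- optics.snapshot(name): name is "side" or "top" or "wrist"; returns a dict with "img" (480x640x3 uint8, red, green, blue), "z_map" (480x640 float32, m along the optical axis (not along the pixel's ray), 0 where there is no reading), "mtx" (3x3 intrinsics, pixels), "R" (3x3) and "t" (3): a world point X has camera coordinates R X + t. Camera axes: x right, y down, z forward; pixel columns grow to the right and rows downward; lengths in m; the calibration is good to about 2 mm. A picture is of the moment at which its call begins.
- r.finish_job(): hands the job in; it is judged then, once.
The state is a dict: "clock": time; "q": joint angles; "qd": joint speeds; "joint_torque": joint torques, N m; "tool_pos": TCP position; "eef_rot": TCP orientation; "contact_force": force on the tool from outside, world axes, zero at the start; "moment": the same for the moment, N m; "opening": opening from 0.0 (shut) to 1.0 (fully open); "finger_force": force on a finger pad.
Only numpy, scipy, OpenCV 4.12 (cv2) and the standard library are available. Lean on these libraries where they do the work, as an engineer would, in place of code of your own. Each camera call takes 0.05 s, during which the arm holds its last target. There are 200 camera calls.

## Working session

There is one attempt and no reset: what is moved stays moved. The work goes in short steps, Python scripts to look and compute and a tool call to move; the robot and the scene stay as the last step left them, time stands still between calls to the robot, and variables do not carry over. Pictures are saved under pics/ and viewed, at most 10 in all, crops included, and the job is handed in when it is done.

Besides the shell and the picture viewer there is one more tool, called after "Request:" as name(argument=value, ...) on one line, values as JSON. servo_tool: Moves the arm, as the interface text tells. Its arguments: {"type":"object","properties":{"translation":{"type":"array"},"turn":{"type":"array"},"grip":{"type":"number"},"grip_force":{"type":"number"}},"required":["translation","turn"]}

```bash
mkdir -p pics
python3 - <<'E'
from plant import r, optics
import cv2,numpy as np
for n in ("top","side"):
    s=optics.snapshot(n); cv2.imwrite(f"pics/{n}0.png",s["img"][:,:,::-1]); np.savez(f"{n}0.npz",**s)
    print(n,s["mtx"].tolist(),s["R"].round(3).tolist(),s["t"].round(3).tolist())
print(r.get_state())
E
```

```text
top [[617.9539001659693, 0.0, 327.8582458325384], [0.0, 617.9539001659693, 247.59470453808015], [0.0, 0.0, 1.0]] [[-0.011, -1.0, 0.001], [-0.996, 0.011, -0.085], [0.085, -0.002, -0.996]] [0.283, 0.533, 0.896]
side [[501.4527666599345, 0.0, 320.29762957565066], [0.0, 501.4527666599345, 243.89198831364092], [0.0, 0.0, 1.0]] [[0.942, -0.335, -0.0], [-0.127, -0.358, -0.925], [0.31, 0.872, -0.38]] [-0.41, 0.251, 0.48]
{'clock': 0.1, 'q': array([-1.12118521,  0.6898905 , -0.19452848,  1.56620746,  0.1573313 ,
        0.90247837, -0.2150853 ]), 'qd': array([ 2.26844662e-06, -1.52965495e-03, -4.41272798e-04, -1.62467922e-03,
        7.09252690e-04, -9.95636073e-04,  2.67018060e-04]), 'joint_torque': array([-3.35092664e-03, -5.28498173e+01, -1.27163831e+00, -1.53838885e+01,
       -5.25186025e-02,  1.90121318e-03,  4.45481339e-05]), 'tool_pos': array([0.25227914, 0.57122854, 0.23800512]), 'eef_rot': array([ 2.06355715e-01,  9.78476718e-01, -7.88528964e-04, -9.90424808e-05]), 'contact_force': array([-0.37695135, -0.17055194, -0.79086769]), 'moment': array([ 0.0022827 , -0.03246722, -0.00711047]), 'finger_force': 0.0, 'opening': 0.9956544891407247}
```

View pics/top0.png

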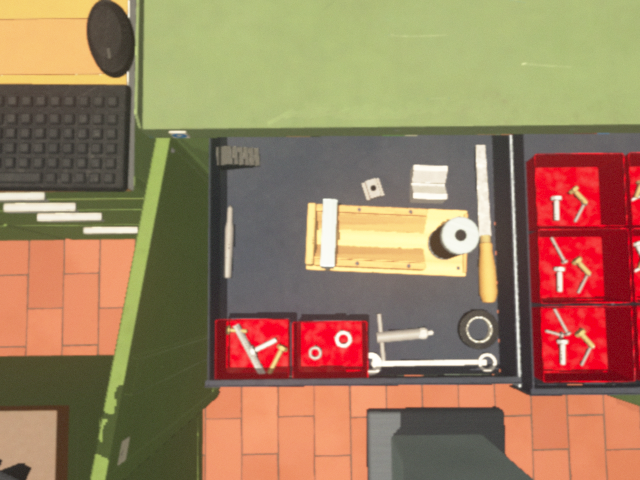

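View pics/side0.png

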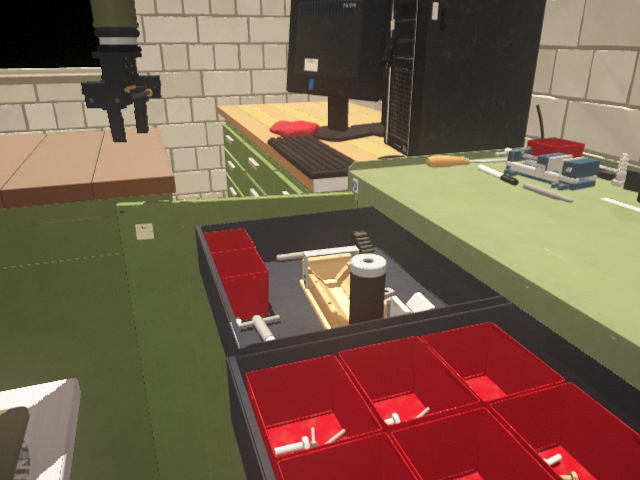

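Top view: the roller's top face is at about (461,235), the cradle spans (305,205) to (468,275), and the strap is at about x=329. Cradle +x is therefore roughly world +y. Next I measure the positions.

```bash
cat > h.py <<'E'
import numpy as np
def cloud(s):
    K,R,t,z=s["mtx"],s["R"],s["t"],s["z_map"]
    v,u=np.mgrid[:480,:640]
    P=np.stack([(u-K[0,2])*z/K[0,0],(v-K[1,2])*z/K[1,1],z],-1)
    W=(P-t)@R; W[z==0]=np.nan
    return W
E
python3 - <<'E'
import numpy as np,cv2
from h import cloud
s=np.load("top0.npz");W=cloud(s)
reg=np.zeros((480,640),bool);reg[190:290,290:500]=1
print("floor",np.nanmedian(W[300:310,380:440,2]),"cab",np.nanmedian(W[60:100,300:400,2]), "drawer wall z", np.nanmax(W[200:300,505:520,2]), np.nanmax(W[375:388,300:400,2]),np.nanmax(W[200:300,205:222,2]))
f=np.nanmedian(W[300:310,380:440,2])
z=W[...,2]-f
def rect(m,name):
    p=W[m]; r_=cv2.minAreaRect((p[:,:2]*1000).astype(np.float32)); print(name,m.sum(),r_,np.median(p[:,2]),p[:,:2].mean(0))
m=reg&(z>.120)&(z<.145); rect(m,"rollertop"); print(cv2.minEnclosingCircle((W[m][:,:2]*1000).astype(np.float32)))
m=reg&(z>.068)&(z<.085); m[:,350:]=0; rect(m,"strap")
m=reg&(z>.047)&(z<.060); m[:,:300]=0;m[:,350:]=0; rect(m,"endboard")
m=reg&(z>.036)&(z<.047); m[:,430:]=0; rect(m,"cheeks")
m=reg&(z>.008)&(z<.015); rect(m,"landing")
m=reg&(z>.008)&(z<.09); m[:,475:]=0; rect(m,"all")
for nm,(a,b,c,d) in dict(vblock=(160,200,405,455),tnut=(172,202,355,390),punch=(205,280,222,236),handle=(140,310,470,500),key=(310,360,370,440),ring=(305,350,455,500)).items():
    q=np.zeros_like(reg);q[a:b,c:d]=1;q&=(z>.006)&(z<.08); rect(q,nm); print(np.percentile(z[q],98))
for nm,(u,v) in dict(wallR=(511,260),wallL=(212,260),front=(300,382)).items(): print(nm,W[v,u])
# drawer wall tops
for col in range(495,530,3): print(col,W[260,col].round(3),end=' ')
E
```

```text
floor -0.00042354205682343805 cab 0.14879991306694274 drawer wall z 0.09341425958088194 0.09302763823797176 0.09450828287469012
rollertop 1167 ((541.2601318359375, 104.73206329345703), (48.49037170410156, 49.04030990600586), 0.256253719329834) 0.13174469634075991 [0.54105598 0.10548362]
((541.841552734375, 104.73686218261719), 25.153120040893555)
strap 963 ((553.2156982421875, 277.1592102050781), (19.96858787536621, 94.86260986328125), 86.84428405761719) 0.07607181068084366 [0.55304301 0.27713465]
endboard 522 ((548.7909545898438, 300.5797119140625), (98.46541595458984, 37.41563415527344), 14.207545280456543) 0.053695993275698295 [0.55381457 0.30276961]
cheeks 1861 ((561.881591796875, 213.94003295898438), (170.84463500976562, 117.21358489990234), 88.6435317993164) 0.04121266076834666 [0.55402176 0.20297842]
landing 3776 ((561.8917846679688, 158.82583618164062), (290.2056579589844, 149.1387939453125), 83.74627685546875) 0.012136300595969735 [0.5472499  0.14851218]
all 10251 ((561.547607421875, 188.70614624023438), (239.9134521484375, 126.23468017578125), 86.77196502685547) 0.026488492
[... 810 characters left out ...]
586, 69.19475555419922), 80.17652893066406) 0.013792019392701308 [0.40354248 0.17778221]
0.019282074805934444
ring 910 ((416.5378723144531, 53.96106719970703), (62.581626892089844, 63.51001739501953), 0.43456390500068665) 0.01779769281601872 [0.41348873 0.05617946]
0.021578676900674908
wallR [0.5105613  0.02481721 0.08590896]
wallL [0.51710551 0.44286376 0.05767018]
front [0.34816383 0.3173363  0.08794896]
495 [ 0.516  0.023 -0.   ] 498 [0.515 0.022 0.013] 501 [0.514 0.023 0.03 ] 504 [0.513 0.023 0.044] 507 [0.512 0.022 0.058] 510 [0.511 0.025 0.081] 513 [0.51  0.023 0.089] 516 [0.513 0.003 0.037] 519 [0.513 0.003 0.052] 522 [0.512 0.003 0.066] 525 [0.511 0.003 0.078] 528 [0.51  0.003 0.091]
```

Heights and sizes match: the strap is 20x95 at z=76, the roller top is at z=132, and the cradle length is 240. Cradle +x points at 86.8° in the world frame, its origin is near (0.548, 0.189), and the roller is at (0.5415, 0.105). First I turn the tool 69.4° so tool x lies along cradle x, then I travel.

Request:
servo_tool(translation=[[0, 0, 0], [0, 0, 0], [0, 0, 0], [0, 0, 0], [0, 0, 0], [0, 0, 0], [0, 0, 0], [0, 0, 0]], turn=[[0, 0, 0.173], [0, 0, 0.173], [0, 0, 0.173], [0, 0, 0.173], [0, 0, 0.173], [0, 0, 0.173], [0, 0, 0.173], [0, 0, 0]], grip=1)

```text
clock: 1.1
tool_pos: [0.2521, 0.5716, 0.2383]
eef_rot: [0.726, 0.688, -0.0, 0.0]
contact_force: [-0.9, 0.1, 0.2]
opening: 1.002
finger_force: 0.0
```

Request:
servo_tool(translation=[[-0.045, 0.0315, 0], [-0.045, 0.0315, 0], [-0.045, 0.0315, 0], [-0.045, 0.0315, 0], [-0.045, 0.0315, 0], [-0.045, 0.0315, 0], [-0.045, 0.0315, 0], [-0.045, 0.0315, 0], [-0.045, 0.0315, 0], [-0.045, 0.0315, 0]], turn=[[0, 0, 0], [0, 0, 0], [0, 0, 0], [0, 0, 0], [0, 0, 0], [0, 0, 0], [0, 0, 0], [0, 0, 0], [0, 0, 0], [0, 0, 0]])

```text
clock: 2.35
tool_pos: [0.5425, 0.1033, 0.2387]
eef_rot: [0.725, 0.689, 0.0, -0.0]
contact_force: [-0.0, 0.2, 0.2]
opening: 1.0
finger_force: 0.0
```

Request:
servo_tool(translation=[[0, 0, 0], [0, 0, 0]], turn=[[0, 0, 0], [0, 0, 0]])

```text
clock: 2.6
tool_pos: [0.5412, 0.1056, 0.2385]
eef_rot: [0.726, 0.688, -0.0, -0.001]
contact_force: [-0.6, 0.0, -0.5]
opening: 1.002
finger_force: 0.0
```

```bash
cat >> h.py <<'E'
from scipy.spatial.transform import Rotation as Ro
ex=np.array([0.0558,0.9984]); ey=np.array([-0.9984,0.0558]); O=np.array([0.553,0.277])-0.088*ex
def where(p): d=np.asarray(p)[:2]-O; return np.array([d@ex,d@ey,p[2]]).round(4)
def st(r):
    s=r.get_state(); M=Ro.from_quat(s["eef_rot"]).as_matrix()
    print("t",round(s["clock"],2),"pos",s["tool_pos"].round(4),"cradle",where(s["tool_pos"]),"F",s["contact_force"].round(1),"open",round(s["opening"],3)); return s,M
E
python3 - <<'E'
from plant import r,optics
from h import *
s,M=st(r); print(M.round(3).tolist(), M.T@(np.array([0.5415,0.105,0.088])-s["tool_pos"]), s["q"].round(2))
import cv2
w=optics.snapshot("wrist"); cv2.imwrite("pics/w1.png",w["img"][:,:,::-1])
W=cloud(w); m=(W[...,2]>.122)&(W[...,2]<.142)&(np.hypot(W[...,0]-.541,W[...,1]-.105)<.05); print(m.sum(),W[m].mean(0),cv2.minEnclosingCircle((W[m][:,:2]*1000).astype(np.float32)))
E
```

```text
t 2.6 pos [0.5412 0.1056 0.2385] cradle [-0.0838  0.0022  0.2385] F [-0.6  0.  -0.5] open 1.002
[[0.054, 0.999, -0.001], [0.999, -0.054, 0.001], [0.001, -0.001, -1.0]] [-0.00068589  0.00047855  0.15046562] [-0.32  0.59  0.08  1.8  -0.06  0.76 -0.27]
4180 [0.54065636 0.1077317  0.13222433] ((540.35498046875, 106.33551788330078), 25.15132713317871)
```

Request:
servo_tool(translation=[[0, 0, 0.04], [0, 0, 0.04], [0, 0, 0.04], [0, 0, 0.03], [0, 0, 0]], turn=[[0, 0, 0], [0, 0, 0], [0, 0, 0], [0, 0, 0], [0, 0, 0]])

```text
clock: 3.28
tool_pos: [0.5395, 0.1066, 0.087]
eef_rot: [0.725, 0.689, -0.002, -0.002]
contact_force: [-0.7, 0.7, 0.4]
opening: 0.998
finger_force: 0.0
```

Request:
servo_tool(translation=[[0, 0, 0], [0, 0, 0], [0, 0, 0], [0, 0, 0], [0, 0, 0], [0, 0, 0]], turn=[[0, 0, 0], [0, 0, 0], [0, 0, 0], [0, 0, 0], [0, 0, 0], [0, 0, 0]], grip=0.3, grip_force=10)

```text
clock: 4.03
tool_pos: [0.5419, 0.1049, 0.0892]
eef_rot: [0.727, 0.687, 0.0, 0.0]
contact_force: [-1.5, 0.5, 6.8]
opening: 0.562
finger_force: 10.0
```

Gripped at 49.5 mm, which matches the 50 mm roller. I tip along the arc about the bottom edge, starting with 20 degrees.

Request:
servo_tool(translation=[[0.0085, 0, -0.002], [0.0085, 0, -0.001], [0.0085, 0, 0], [0.0085, 0, 0], [0.0085, 0.0005, 0.001], [0.0085, 0.0005, 0.002], [0, 0, 0]], turn=[[0, 0, 0], [0, 0, 0], [0, 0, 0], [0, 0, 0], [0, 0, 0], [0, 0, 0], [0, 0, 0]])

```text
clock: 4.9
tool_pos: [0.546, 0.1583, 0.0888]
eef_rot: [0.726, 0.688, 0.001, -0.001]
contact_force: [-1.1, 1.5, 5.9]
opening: 0.559
finger_force: 10.0
```

Run:
```python
from plant import r,optics
from h import *
import cv2
st(r)
s=optics.snapshot("side"); cv2.imwrite("pics/s2.png",cv2.resize(s["img"][200:360,230:470,::-1],None,fx=2.5,fy=2.5))
```

```text
t 4.9 pos [0.546  0.1583 0.0888] cradle [-0.0309  0.0004  0.0888] F [-1.1  1.5  5.9] open 0.559
```

View pics/s2.png

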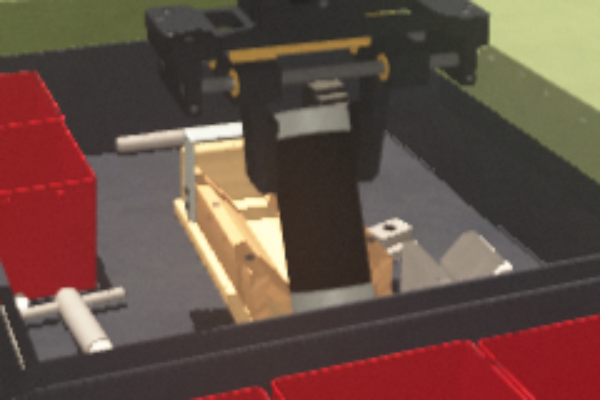

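The picture shows the roller tilted between the fingers, top at (315,120) and foot at (345,300), about 30°. Everything else looks undisturbed. I continue the arc to about 68°.

Request:
servo_tool(translation=[[0.008, 0, 0.0025], [0.008, 0, 0.0035], [0.0075, 0, 0.004], [0.0075, 0, 0.0045], [0.0065, 0, 0.005], [0.0065, 0, 0.006], [0.0055, 0, 0.0065], [0.0045, 0, 0.006], [0, 0, 0]], turn=[[0, 0, 0], [0, 0, 0], [0, 0, 0], [0, 0, 0], [0, 0, 0], [0, 0, 0], [0, 0, 0], [0, 0, 0], [0, 0, 0]])

```text
clock: 6.08
tool_pos: [0.5483, 0.2091, 0.0499]
eef_rot: [0.727, 0.687, -0.001, 0.0]
contact_force: [1.3, -1.4, -3.7]
opening: 0.565
finger_force: 10.0
```

Run:
```python
from plant import r,optics
from h import *
import cv2
st(r)
s=optics.snapshot("side"); cv2.imwrite("pics/s3.png",cv2.resize(s["img"][200:360,230:470,::-1],None,fx=2.5,fy=2.5))
```

```text
t 6.08 pos [0.5483 0.2091 0.0499] cradle [0.02   0.0009 0.0499] F [ 1.3 -1.4 -3.7] open 0.565
```

View pics/s3.png

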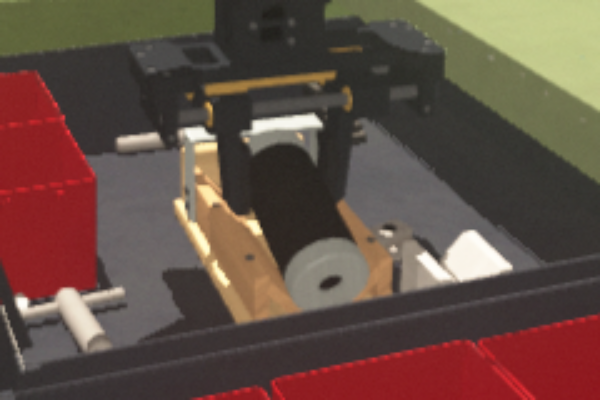

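The roller is at about 70°, lying nearly in the vee, with its near end face at (327,275). I release it, rise and move back behind it.

Request:
servo_tool(translation=[[0, 0, 0], [0, 0, 0], [0, 0, 0], [0, 0, 0], [0, 0, 0], [0, 0, -0.025], [0, 0, -0.025], [0, 0, 0]], turn=[[0, 0, 0], [0, 0, 0], [0, 0, 0], [0, 0, 0], [0, 0, 0], [0, 0, 0], [0, 0, 0], [0, 0, 0]], grip=1)

```text
clock: 7.12
tool_pos: [0.5499, 0.2101, 0.1022]
eef_rot: [0.727, 0.687, 0.002, 0.001]
contact_force: [-0.4, 1.3, 0.1]
opening: 1.004
finger_force: 0.0
```

Request:
servo_tool(translation=[[-0.04, 0, 0], [-0.04, 0, 0], [-0.04, 0, 0], [0, 0, 0], [0, 0, 0], [0, 0, 0], [0, 0, 0], [0, 0, 0]], turn=[[0, 0, 0], [0, 0, 0], [0, 0, 0], [0, 0, 0], [0, 0, 0], [0, 0, 0], [0, 0, 0], [0, 0, 0]], grip=0)

```text
clock: 8.12
tool_pos: [0.5419, 0.0905, 0.1007]
eef_rot: [0.726, 0.687, 0.0, -0.0]
contact_force: [-0.3, -0.6, 0.7]
opening: 0.117
finger_force: 0.0
```

Run:
```python
from plant import r,optics
from h import *
import cv2
st(r)
s=optics.snapshot("side"); cv2.imwrite("pics/s4.png",cv2.resize(s["img"][200:360,230:470,::-1],None,fx=2.5,fy=2.5))
t=optics.snapshot("top"); cv2.imwrite("pics/t4.png",t["img"][130:390,200:530,::-1])
W=cloud(t); D=W[...,:2]-O; x=D@ex; y=D@ey; z=W[...,2]
m=(abs(y)<.008)&(abs(x)<.12)&(z<.07)
for a in np.arange(-.118,.11,.008):
    k=m&(abs(x-a)<.004); print(round(a,3),k.sum(),np.median(z[k]).round(4) if k.any() else None,end=' | ')
```

```text
t 8.12 pos [0.5419 0.0905 0.1007] cradle [-0.0988  0.0007  0.1007] F [-0.3 -0.6  0.7] open 0.117
-0.118 0 None | -0.11 0 None | -0.102 0 None | -0.094 44 0.012 | -0.086 60 0.012 | -0.078 55 0.0128 | -0.07 17 0.0123 | -0.062 41 0.0636 | -0.054 59 0.0635 | -0.046 67 0.0633 | -0.038 66 0.0632 | -0.03 59 0.0631 | -0.022 63 0.0628 | -0.014 64 0.0627 | -0.006 61 0.0633 | 0.002 65 0.0636 | 0.01 60 0.063 | 0.018 65 0.063 | 0.026 67 0.063 | 0.034 58 0.0622 | 0.042 64 0.063 | 0.05 66 0.0637 | 0.058 67 0.0229 | 0.066 57 0.0123 | 0.074 54 0.0119 | 0.082 0 None | 0.09 0 None | 0.098 21 0.0121 | 0.106 63 0.0134 |
```

View pics/s4.png

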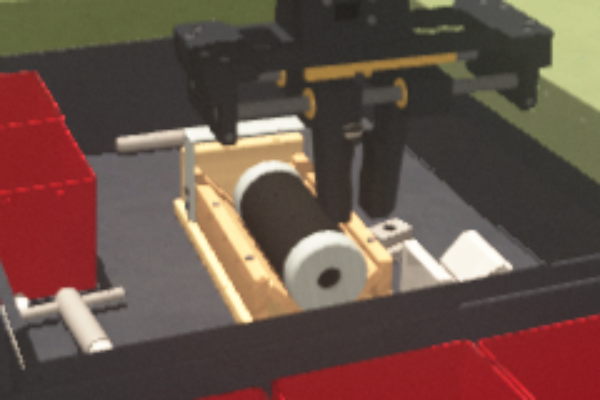

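The roller lies seated in the trough: top at z=63 mm, x from -66 to +54 mm. I lower the closed fingers behind it to z≈0.033 and push.

Request:
servo_tool(translation=[[0, 0, 0.03], [0, 0, 0.03], [0, 0, 0.008], [0, 0, 0]], turn=[[0, 0, 0], [0, 0, 0], [0, 0, 0], [0, 0, 0]], grip=0)

```text
clock: 8.72
tool_pos: [0.5419, 0.0898, 0.0327]
eef_rot: [0.727, 0.687, -0.0, -0.0]
contact_force: [-0.8, -0.1, 0.2]
opening: 0.007
finger_force: 0.0
```

Request:
servo_tool(translation=[[0.01, 0, 0], [0.01, 0, 0], [0.008, 0, 0], [0.008, 0, 0], [0.008, 0, 0], [0.008, 0, 0], [0.008, 0, 0], [0, 0, 0]], turn=[[0, 0, 0], [0, 0, 0], [0, 0, 0], [0, 0, 0], [0, 0, 0], [0, 0, 0], [0, 0, 0], [0, 0, 0]])

```text
clock: 9.72
tool_pos: [0.5454, 0.1483, 0.0333]
eef_rot: [0.727, 0.687, -0.001, 0.001]
contact_force: [0.4, -5.2, 2.9]
opening: 0.007
finger_force: 2.3
```

Run:
```python
from plant import r
from h import *
st(r)
```

```text
t 9.72 pos [0.5454 0.1483 0.0333] cradle [-0.0409  0.0004  0.0333] F [ 0.4 -5.2  2.9] open 0.007
```

Request:
servo_tool(translation=[[0.005, 0, 0], [0.005, 0, 0], [0.003, 0, 0], [0.003, 0, 0], [0.001, 0, 0], [0, 0, 0]], turn=[[0, 0, 0], [0, 0, 0], [0, 0, 0], [0, 0, 0], [0, 0, 0], [0, 0, 0]])

```text
clock: 10.48
tool_pos: [0.5461, 0.1636, 0.0332]
eef_rot: [0.727, 0.686, -0.002, 0.001]
contact_force: [-0.9, -7.4, 4.4]
opening: 0.004
finger_force: 3.7
```

Request:
servo_tool(translation=[[0.001, 0, 0], [0.001, 0, 0], [0, 0, 0]], turn=[[0, 0, 0], [0, 0, 0], [0, 0, 0]])

```text
clock: 10.85
tool_pos: [0.5462, 0.1655, 0.0332]
eef_rot: [0.727, 0.686, -0.002, 0.001]
contact_force: [-0.4, -7.6, 5.2]
opening: 0.004
finger_force: 3.8
```

Cradle x of the TCP is about -0.0235. I creep forward until the force rises.

Request:
servo_tool(translation=[[0.001, 0, 0], [0.001, 0, 0], [0, 0, 0]], turn=[[0, 0, 0], [0, 0, 0], [0, 0, 0]])

```text
clock: 11.22
tool_pos: [0.5463, 0.1669, 0.0332]
eef_rot: [0.728, 0.686, -0.002, 0.002]
contact_force: [-0.9, -9.3, 4.3]
opening: 0.005
finger_force: 4.3
```

Request:
servo_tool(translation=[[0.001, 0, 0], [0, 0, 0]], turn=[[0, 0, 0], [0, 0, 0]])

```text
clock: 11.48
tool_pos: [0.5463, 0.1668, 0.0332]
eef_rot: [0.728, 0.686, -0.003, 0.002]
contact_force: [0.3, -11.0, 5.6]
opening: 0.003
finger_force: 5.1
```

Request:
servo_tool(translation=[[0.001, 0, 0], [0.001, 0, 0], [0.001, 0, 0], [0, 0, 0]], turn=[[0, 0, 0], [0, 0, 0], [0, 0, 0], [0, 0, 0]])

```text
clock: 11.98
tool_pos: [0.5462, 0.1668, 0.0332]
eef_rot: [0.728, 0.685, -0.004, 0.003]
contact_force: [-1.6, -15.2, 6.4]
opening: 0.009
finger_force: 7.6
```

Run:
```python
from plant import r,optics
from h import *
import cv2
st(r)
t=optics.snapshot("top"); cv2.imwrite("pics/t5.png",cv2.resize(t["img"][185:295,290:490,::-1],None,fx=4,fy=4,interpolation=2))
W=cloud(t); D=W[...,:2]-O; x=D@ex; y=D@ey; z=W[...,2]
m=(abs(y)<.008)&(abs(x)<.122)&(z<.08)
for a in np.arange(.03,.122,.004):
    k=m&(abs(x-a)<.002); print(round(a,3),k.sum(),np.median(z[k]).round(4) if k.any() else None,end=' | ')
```

```text
t 11.97 pos [0.5462 0.1668 0.0332] cradle [-0.0224  0.0006  0.0332] F [ -1.6 -15.2   6.4] open 0.009
0.03 32 0.0637 | 0.034 33 0.0627 | 0.038 33 0.0624 | 0.042 29 0.0629 | 0.046 31 0.0636 | 0.05 32 0.0632 | 0.054 33 0.0638 | 0.058 34 0.063 | 0.062 30 0.0629 | 0.066 29 0.0625 | 0.07 29 0.0629 | 0.074 33 0.0631 | 0.078 37 0.0734 | 0.082 32 0.0763 | 0.086 32 0.0761 | 0.09 30 0.0761 | 0.094 32 0.0762 | 0.098 32 0.0745 | 0.102 33 0.0634 | 0.106 28 0.0629 | 0.11 27 0.0544 | 0.114 33 0.0543 | 0.118 31 0.0537 |
```

View pics/t5.png

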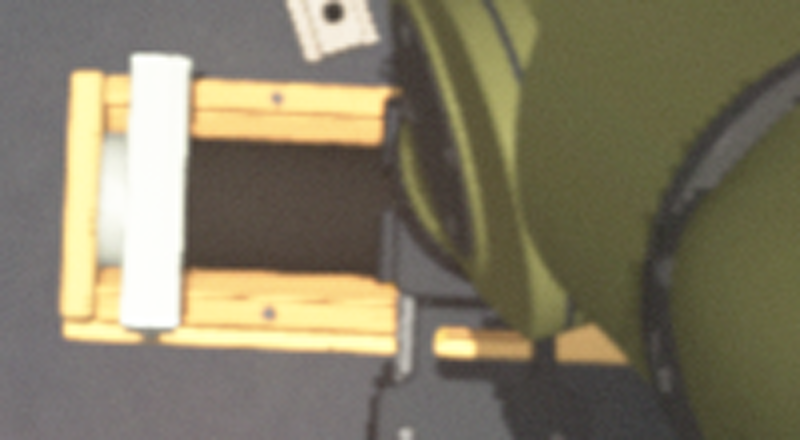

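The roller's steel end, at (112,200), meets the end board under the strap with no gap, and the force rises without any motion, so it is home. I back off and rise clear.

Request:
servo_tool(translation=[[-0.01, 0, 0], [-0.015, 0, 0], [-0.015, 0, 0], [0, 0, -0.04], [0, 0, -0.06], [0, 0, -0.06], [0, 0, 0], [0, 0, 0]], turn=[[0, 0, 0], [0, 0, 0], [0, 0, 0], [0, 0, 0], [0, 0, 0], [0, 0, 0], [0, 0, 0], [0, 0, 0]])

```text
clock: 13.02
tool_pos: [0.5439, 0.1345, 0.1924]
eef_rot: [0.727, 0.687, -0.0, -0.0]
contact_force: [-0.7, 0.1, -0.9]
opening: 0.003
finger_force: 0.0
```

Run:
```python
from plant import r,optics
from h import *
import cv2
st(r)
t=optics.snapshot("side"); cv2.imwrite("pics/s6.png",cv2.resize(t["img"][200:360,200:470,::-1],None,fx=2.5,fy=2.5))
t=optics.snapshot("top"); W=cloud(t); D=W[...,:2]-O; x=D@ex; y=D@ey; z=W[...,2]
m=(abs(y)<.008)&(abs(x)<.122)&(z<.08)
for a in list(np.arange(-.03,.0,.004))+list(np.arange(.098,.12,.002)):
    k=m&(abs(x-a)<.002); print(round(a,3),np.median(z[k]).round(4) if k.any() else None,end=' | ')
for nm,(a,b,c,d) in dict(vblock=(160,200,405,455),tnut=(172,202,355,390),punch=(205,280,222,236),key=(310,360,370,440)).items():
    q=np.zeros(z.shape,bool);q[a:b,c:d]=1;q&=(z>.006)&(z<.08); print(nm,q.sum(),W[q].mean(0))
```

```text
t 13.03 pos [0.5439 0.1345 0.1924] cradle [-0.0548  0.0011  0.1924] F [-0.7  0.1 -0.9] open 0.003
-0.03 0.0119 | -0.026 0.0122 | -0.022 0.013 | -0.018 0.0117 | -0.014 None | -0.01 0.0628 | -0.006 0.0635 | -0.002 0.0634 | 0.098 0.0743 | 0.1 0.0634 | 0.102 0.0632 | 0.104 0.0635 | 0.106 0.0635 | 0.108 0.0619 | 0.11 0.0537 | 0.112 0.054 | 0.114 0.0543 | 0.116 0.0539 | 0.118 0.0534 | vblock 826 [0.63300149 0.13662323 0.03165127]
tnut 349 [0.62552971 0.20991407 0.01469073]
punch 540 [0.54492426 0.42757365 0.01132913]
key 813 [0.40375862 0.17762086 0.01358707]
```

View pics/s6.png

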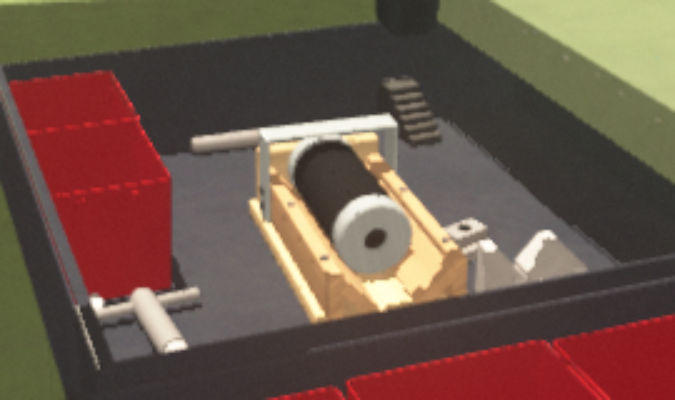

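The roller lies home under the strap, spanning x from -12 to +108 mm. The bystanders have not moved; the V-block is only partly hidden by the arm in the top view.

```bash
python3 -c "
from plant import r
print(r.finish_job())"
```

```text
the job is handed in; nothing more can be done
None
```

The roller was tipped onto its side in the vee trough and pushed under the keeper strap until it sat fully home against the end board; everything else in the drawer stayed where it was, and the job was handed in at about 13 s.

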